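# Line up four bottles by height on the bottle rail

## Task

Stand the four bottles upright on the four round pads of the bottle rail, one in the middle of each pad, in order of height: the shortest on the pad next to the turquoise rubber bulb, the tallest on the pad at the other end, next to the small wooden plate. Do not knock any bottle over or move the rubber bulb or the wooden plate, and leave all bottles standing released.

Things in the scene. Friction and masses are not known exactly. Their poses are not given: they have to be found in the camera images.
- vial: Shortest bottle: small white plastic vial with a blue screw cap, 56 mm high; body 24 mm across up to 44 mm, cap 27 mm across above. Origin: centre of the underside, z up; round, so its yaw does not matter.
- red_vial: Second shortest: white plastic vial with a red screw cap, 75 mm high; body 32 mm across up to about 45 mm, then a shoulder, cap 28 mm across from 61 mm to the top. Origin: centre of the underside, z up; round, so its yaw does not matter.
- mid_bottle: Second tallest: white plastic bottle with a paper label and a ribbed grey screw cap, 100 mm high; body 44 mm across up to 62 mm, then a shoulder, cap 31 mm across from 80 mm to the top (easily gripped by the cap). Origin: centre of the underside, z up; round, so its yaw does not matter.
- brown_bottle: Tallest: brown reagent bottle with a black screw cap, 125 mm high, about 0.22 kg; body 54 mm across, then a shoulder, cap 35 mm across from 104 mm to the top (easily gripped by the cap). Origin: centre of the underside, z up; round, so its yaw does not matter.
- pad_a: One of four alike round grey pads, 68 mm across and 3 mm thick with a thin white ring, fixed in a row on a low aluminium rail (380 x 84 mm, its top 10 mm above the worktop). Pads are about 92 mm apart; which listed pad has which place in the row varies. Origin: centre of the pad's underside, 10 mm above the worktop, so bottles stand on it at 13 mm. The pad's y axis runs along the row, x across it.
- pad_b: One of four alike round grey pads, 68 mm across and 3 mm thick with a thin white ring, fixed in a row on a low aluminium rail (380 x 84 mm, its top 10 mm above the worktop). Pads are about 92 mm apart; which listed pad has which place in the row varies. Origin: centre of the pad's underside, 10 mm above the worktop, so bottles stand on it at 13 mm. The pad's y axis runs along the row, x across it.
- pad_c: One of four alike round grey pads, 68 mm across and 3 mm thick with a thin white ring, fixed in a row on a low aluminium rail (380 x 84 mm, its top 10 mm above the worktop). Pads are about 92 mm apart; which listed pad has which place in the row varies. Origin: centre of the pad's underside, 10 mm above the worktop, so bottles stand on it at 13 mm. The pad's y axis runs along the row, x across it.
- pad_d: One of four alike round grey pads, 68 mm across and 3 mm thick with a thin white ring, fixed in a row on a low aluminium rail (380 x 84 mm, its top 10 mm above the worktop). Pads are about 92 mm apart; which listed pad has which place in the row varies. Origin: centre of the pad's underside, 10 mm above the worktop, so bottles stand on it at 13 mm. The pad's y axis runs along the row, x across it.
- teal_bulb: Turquoise rubber pipette bulb lying on the worktop just past one end of the rail, about 64 mm long and 25 mm thick; it marks the end of the row where the shortest bottle goes. Stays where it is. Origin: centre of its underside, about 98 mm from the centre of the nearest pad and in line with the row.
- wood_plate: Small pale wooden plate with four dark holes, 50 x 52 x 11 mm, lying on the worktop just past the other end of the rail. Stays where it is. Origin: centre of its underside.

How it is judged:
By the outcome, as a careful person would: the job done as asked, in the order asked, and still so for the second after the job is handed in, with the robot touching nothing.
It also fails if it takes over 96 s, if anything falls off the work surface, if the arm or the gripper's body presses on something with over 40 N, if the wrist force passes 120 N, or if a joint passes its speed limit or range.

## Robot

A 6-joint arm with a two-finger parallel gripper is mounted at the origin on a cart in front of the work surface, level with it; the furniture and walls round the work are solid. World frame = base frame: x ahead of the robot, y to its left, z up, the work surface at z = 0. Lengths are in mm, angles in rad, forces in N, time in s.
With the tool pointing down it reaches from about 325 to 925 mm from the base axis. Payload 3.1 kg.
Tool frame: the origin (TCP) lies at the very end of the fingers, on their centre line; the grasp point (between the pads) lies 19 mm behind it (arm.pinch_z is the distance from the TCP to the grasp point, in mm); z points along the fingers, y is the line along which they close (so a half turn about z gives the same grasp; the last joint's range is limited). The gripper opens to 85 mm and grips with 20 to 120 N. Pads are 22 mm wide; open, the fingers measure 114 mm over their backs; the gripper's body (76 mm by 85 mm) begins 54 mm behind the grasp point. The pads swing forward as they close: fully open they stand 13 mm farther back than shut.
Start: joints at [1.181, 0.217, 1.613, -0, 1.311, -0.112], TCP at [171.381, 601.056, 231.3] pointing down, gripper open.
Joint ranges: [-2.75, 2.75], [-0.78, 2.1], [0.31, 2.55], [-1.13, 4.27], [0.13, 2.63], [-2.58, 2.58]. Speed limits (rad/s): [2.79, 2.79, 3.14, 3.14, 3.14, 3.14].

## Interface

Orientations are given as a rotation vector (axis times angle).
In Python, from station import arm gives the robot as it stands.
- The arm moves only by the tool play_rows, never from a script. Its argument "plan" is text: rows parted by semicolons, each of 5 numbers parted by spaces: the finger opening in cm, from 0 to 8.54, then the shift along the tool's x, y, z in cm, then the turn about the tool's z in rad. In form: jaw tx ty tz yaw; .... A call has 1 to 20 rows; each row is the pose to reach, as a shift and turn from the pose commanded when the call began, along the tool's axes at that moment; what a row does not reach only later rows make up. A row lasts 1/10 s, in which the tool goes at most 50 mm and 8.59 degrees, less where a joint would pass 70% of its speed; a pose out of reach is approached as far as the arm can. A call with a gripper value outside its range is refused whole. The fingers move at their own pace and stop on an object; the grip force is fixed at half the most. Time passes only in rows, so rows that repeat a pose let the fingers close. It gives the time, the measured TCP pose, the force, the opening and the grip force at its end, in the units of the state.
- arm.sense(): the state, without advancing time (a new reading comes with each control period).
- arm.read_camera(name): name is "side" or "top"; returns a dict with "frame" (420x560x3 uint8, red, green, blue), "fovy" (degrees; the focal length in pixels is half the picture's height over the tangent of half this angle, whatever the lens; pixels are square), "cx", "cy" (the principal point, pixels), "origin" and "attitude" of the camera in the world. Camera axes: x right, y down, z forward; pixel columns grow to the right and rows downward; lengths in mm; the calibration is good to about 2 mm. A picture is of the moment at which its call begins. There is no depth.
- arm.job_done(): hands the job in; it is judged then, once.
The state is a dict: "time": time; "joint_pos": joint angles; "dq": joint speeds; "effort": joint torques, N m; "tcp_pos": TCP position; "orientation": TCP orientation; "contact_force": force on the tool from outside, world axes, zero at the start; "moment": the same for the moment, N m; "grip_width": finger opening in mm; "grip_force": force on a finger pad.
Only numpy, scipy, OpenCV 4.12 (cv2) and the standard library are available. Lean on these libraries where they do the work, as an engineer would, in place of code of your own. Each camera call takes 0.05 s, during which the arm holds its last target. There are 200 camera calls.

## Working session

There is one attempt and no reset: what is moved stays moved. The work goes in short steps, Python scripts to look and compute and a tool call to move; the robot and the scene stay as the last step left them, time stands still between calls to the robot, and variables do not carry over. Pictures are saved under pics/ and viewed, at most 16 in all, crops included, and the job is handed in when it is done.

Besides the shell and the picture viewer there is one more tool, called by a JSON object that holds its "name" and its "arguments", one argument or row to a line. play_rows: Moves the arm, as the interface text tells. Its arguments: {"type":"object","properties":{"plan":{"type":"string"}},"required":["plan"]}

```bash
mkdir -p pics; ls
python3 - <<'E'
from station import arm
import cv2
s=arm.sense();print({k:s[k] for k in('time','tcp_pos','orientation','grip_width')})
for n in('top','side'):
    c=arm.read_camera(n);cv2.imwrite(f'pics/{n}1.png',c['frame'][:,:,::-1])
    print(n,{k:c[k] for k in c if k!='frame'})
E
```

```text
pics
{'time': 0.0, 'tcp_pos': array([171.06002212, 600.28666487, 229.962327  ]), 'orientation': array([-0.43486087, -3.11073844,  0.003669  ]), 'grip_width': 85.34905461547226}
top {'fovy': 47.845561822638174, 'cx': 288.0519943585859, 'cy': 208.63578549524954, 'origin': array([386.24661189, 129.58736512, 940.48426388]), 'attitude': array([-2.12774993,  2.1488459 , -0.1850642 ])}
side {'fovy': 50.09225401825711, 'cx': 275.3779389058391, 'cy': 203.61483803345132, 'origin': array([ 942.06192925, -104.9614753 ,  928.28150218]), 'attitude': array([-2.3416432 , -1.33571949,  0.31267359])}
```

View pics/top1.png

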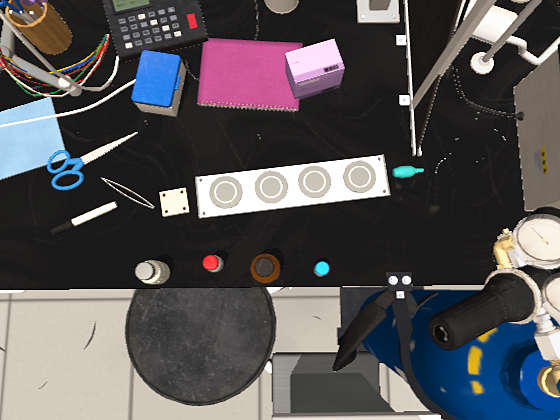

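View pics/side1.png

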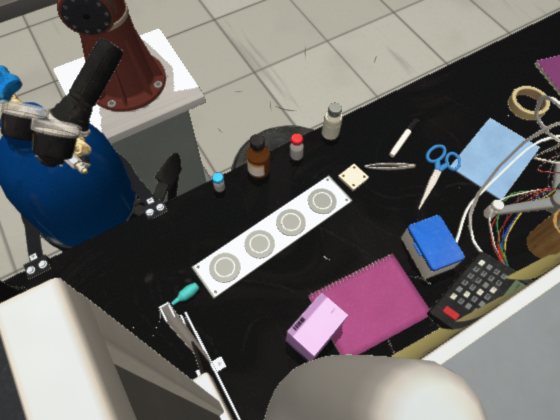

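```bash
cat > h.py <<'E'
import numpy as np, cv2
from scipy.spatial.transform import Rotation as R
def f(c): return 210/np.tan(np.radians(c['fovy']/2))
def onplane(c,uv,z):
    d=R.from_rotvec(c['attitude']).apply([(uv[0]-c['cx'])/f(c),(uv[1]-c['cy'])/f(c),1])
    o=c['origin']; return (o+d*(z-o[2])/d[2]).round(1)
def proj(c,p):
    q=R.from_rotvec(c['attitude']).inv().apply(np.array(p)-c['origin']); return (q[:2]/q[2]*f(c)+[c['cx'],c['cy']]).round(1)
E
python3 - <<'E'
from station import arm
from h import *
t=arm.read_camera('top');s=arm.read_camera('side')
for p in((225,191),(271,186),(314,181),(359,175)):
    w=onplane(t,p,13);print('pad',w,proj(s,w))
for n,p,z in(('mid',(147,270),100),('red',(211,261),75),('brown',(265,266),125),('vial',(321,268),56)):
    w=onplane(t,p,z);print(n,w,proj(s,w))
a=cv2.resize(t['frame'][150:290,120:400],None,fx=2.85,fy=2.85,interpolation=cv2.INTER_CUBIC)
cv2.imwrite('pics/tz.png',a[:,:,::-1])
a=cv2.resize(s['frame'][95:305,180:380],None,fx=2.8,fy=2.8,interpolation=cv2.INTER_CUBIC)
cv2.imwrite('pics/sz.png',a[:,:,::-1])
E
```

```text
pad [578.  247.7  13. ] [320.  199.8]
pad [587.4 155.8  13. ] [288.4 221. ]
pad [596.9  69.4  13. ] [257.2 242.3]
pad [608.4 -21.4  13. ] [223.  266.5]
mid [419.5 372.  100. ] [330.7 107.6]
red [435.6 263.7  75. ] [294.8 137.6]
brown [423.3 163.5 125. ] [254.1 138.8]
vial [421.7  62.4  56. ] [215.7 174.8]
```

View pics/tz.png

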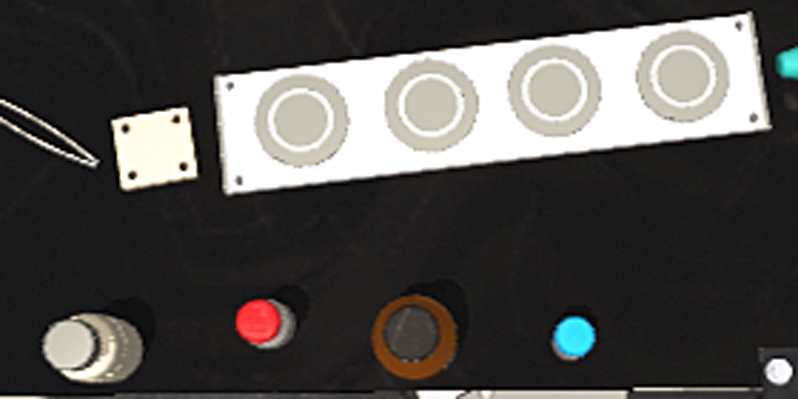

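View pics/sz.png

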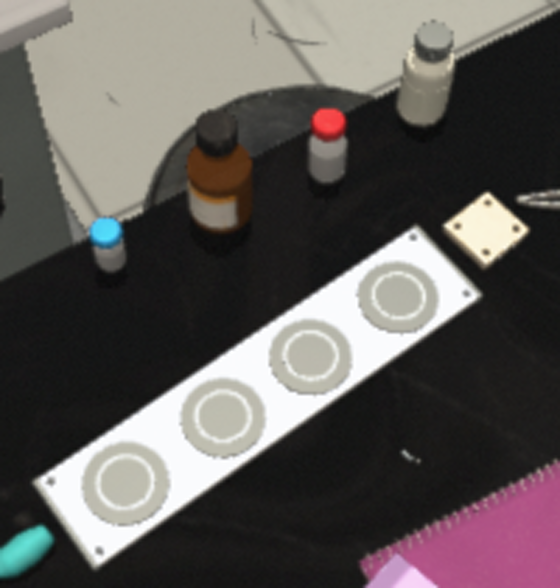

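Run:
```python
from station import arm
from h import *
t=arm.read_camera('top');s=arm.read_camera('side')
tz=lambda u,v:(119.5+(u+.5)/2.85,149.5+(v+.5)/2.85)
sz=lambda u,v:(179.5+(u+.5)/2.8,94.5+(v+.5)/2.8)
P=[('p1',(302,120),(398,296),13),('p2',(431,105),(311,356),13),('p3',(554,90),(223,416),13),('p4',(683,76),(126,483),13),
('mid',(70,345),(434,31),100),('red',(258,320),(329,118),75),('brown',(411,333),(217,122),125),('vial',(575,336),(106,228),56)]
for n,a,b,z in P: 
    A,B=onplane(t,tz(*a),z),onplane(s,sz(*b),z); print(n,A,B,(A+B)/2)
c=[onplane(t,p,0) for p in ((397,288),)];print('clamp',c)
print(R.from_rotvec(arm.sense()['orientation']).as_matrix().round(3),arm.sense()['time'])
```

```text
p1 [576.4 246.4  13. ] [581.5 250.4  13. ] [578.95 248.4   13.  ]
p2 [586.3 156.   13. ] [591.8 159.4  13. ] [589.05 157.7   13.  ]
p3 [596.4  69.3  13. ] [601.1  72.4  13. ] [598.75  70.85  13.  ]
p4 [605.7 -21.9  13. ] [611.6 -19.   13. ] [608.65 -20.45  13.  ]
mid [418.3 376.8 100. ] [419.7 383.1 100. ] [419.   379.95 100.  ]
red [433.9 265.1  75. ] [436.5 269.8  75. ] [435.2  267.45  75.  ]
brown [422.4 165.4 125. ] [425.3 170.1 125. ] [423.85 167.75 125.  ]
vial [422.5  61.6  56. ] [426.9  64.3  56. ] [424.7   62.95  56.  ]
clamp [array([383.4, -90.1,   0. ])]
[[-0.962  0.274 -0.   ]
 [ 0.274  0.962 -0.001]
 [ 0.    -0.001 -1.   ]] 0.3
```

```bash
cat >> h.py <<'E'
def go(arm,p):
    "shift in tool axes (cm) from the measured TCP to world p"
    s=arm.sense(); d=R.from_rotvec(s['orientation']).inv().apply(np.array(p)-s['tcp_pos'])/10
    print(round(s['time'],2),s['tcp_pos'].round(1),'w',round(s['grip_width'],1),'F',s['contact_force'].round(1),'-> shift',d.round(2))
E
python3 - <<'E'
from station import arm
from h import *
go(arm,(424.7,63,90))
E
```

```text
0.3 [171.3 600.8 230.8] w 85.4 F [ 0.2 -0.5 -0.7] -> shift [-39.12 -44.76  14.12]
```

{"name": "play_rows", "arguments": {
  "plan": "6 -3 -3.4 0 0;6 -6 -6.9 0 0;6 -9 -10.3 0 0;6 -12 -13.7 0 0;6 -15 -17.2 0 0;6 -18 -20.6 0 0;6 -21 -24 0 0;6 -24 -27.5 0 0;6 -27 -30.9 0 0;6 -30 -34.3 0 0;6 -33 -37.8 0 0;6 -36 -41.2 1 0;6 -38 -43.5 4 0;6 -39.1 -44.8 7 0;6 -39.1 -44.8 10 0;6 -39.1 -44.8 13 0;6 -39.1 -44.8 14.1 0;6 -39.1 -44.8 14.1 0;6 -39.1 -44.8 14.1 0"
}}

```text
time: 2.2
tcp_pos: [425.4, 63.1, 91.3]
orientation: [0.434, 3.11, 0.0]
contact_force: [-0.1, 0.2, 0.1]
grip_width: 60.0
grip_force: 0.0
```

Run:
```python
from station import arm
from h import *
go(arm,(424.7,63,30))
t=arm.read_camera('top');s=arm.read_camera('side')
p=arm.sense()['tcp_pos'];print(proj(t,p),proj(s,p))
L=[]
for c in(t,s):
    q=proj(c,p).astype(int); print(q-50)
    L.append(cv2.resize(c['frame'][q[1]-50:q[1]+50,q[0]-50:q[0]+50],None,fx=4,fy=4,interpolation=cv2.INTER_CUBIC))
cv2.imwrite('pics/v1.png',np.hstack(L)[:,:,::-1])
```

```text
2.2 [425.4  63.1  91.3] w 60.0 F [-0.1  0.2  0.1] -> shift [ 0.08 -0.04  6.13]
[322.1 264.6] [215.3 167.5]
[272 214]
[165 117]
```

View pics/v1.png

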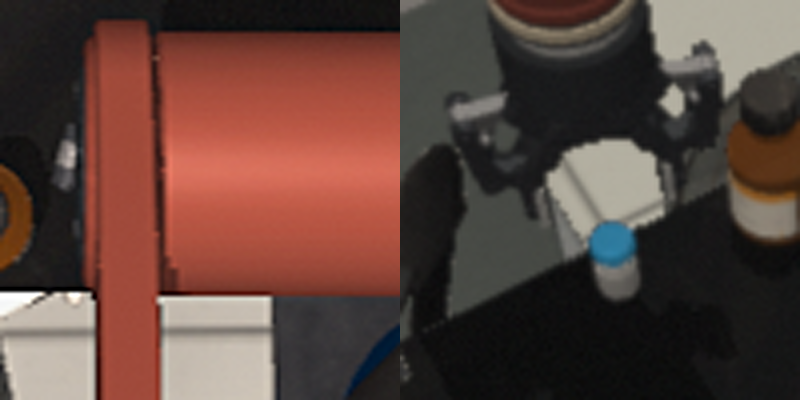

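{"name": "play_rows", "arguments": {
  "plan": "6 0 0 2 0;6 0 0 4 0;6 0 0 5.5 0;6 0 0 6.1 0;6 0 0 6.1 0;6 0 0 6.1 0"
}}

```text
time: 2.9
tcp_pos: [425.7, 63.1, 30.4]
orientation: [0.434, 3.109, 0.0]
contact_force: [0.4, 0.7, 0.1]
grip_width: 59.9
grip_force: 0.0
```

```bash
cat >> h.py <<'E'
def look(arm,name,h=50,k=8):
    s=arm.read_camera('side'); p=arm.sense()['tcp_pos'];q=proj(s,p).astype(int); y,x=max(q[1]-h,0),max(q[0]-h,0)
    print('crop origin',x,y,'scale',k,'tcp px',proj(s,p))
    cv2.imwrite(f'pics/{name}.png',cv2.resize(s['frame'][y:y+2*h,x:x+2*h],None,fx=k,fy=k,interpolation=cv2.INTER_CUBIC)[:,:,::-1])
E
python3 - <<'E'
from station import arm
from h import *
go(arm,(424.7,63,30))
look(arm,'v2',35)
E
```

```text
2.9 [425.7  63.1  30.4] w 59.9 F [0.4 0.7 0.1] -> shift [ 0.1  -0.03  0.04]
crop origin 183 146 scale 8 tcp px [218.  181.7]
```

View pics/v2.png

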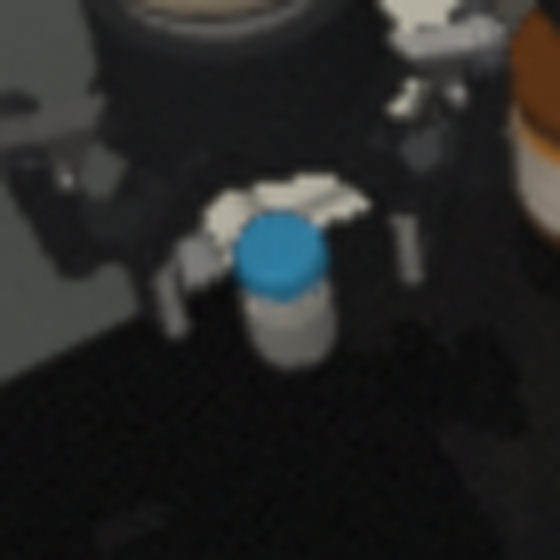

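{"name": "play_rows", "arguments": {
  "plan": "4.5 0 0 0 0;3.6 0 0 0 0;3.2 0 0 0 0;2.9 0 0 0 0;2.5 0 0 0 0;2 0 0 0 0;2 0 0 0 0;2 0 0 0 0;2 0 0 0 0;2 0 0 0 0"
}}

```text
time: 3.95
tcp_pos: [425.0, 63.0, 29.6]
orientation: [0.435, 3.111, 0.0]
contact_force: [-1.1, 0.7, 4.8]
grip_width: 24.0
grip_force: 58.7
```

Run:
```python
from station import arm
from h import *
go(arm,(608.6,-20.5,44.5))
```

```text
3.95 [425.   63.   29.6] w 24.0 F [-1.1  0.7  4.8] -> shift [-19.95  -2.99  -1.47]
```

{"name": "play_rows", "arguments": {
  "plan": "2 0 0 -1 0;2 0 0 -3 0;2 0 0 -5 0;2 -1 -0.2 -5 0;2 -3 -0.5 -5 0;2 -5.5 -0.8 -5 0;2 -8 -1.2 -5 0;2 -10.5 -1.6 -5 0;2 -13 -2 -5 0;2 -15.5 -2.3 -5 0;2 -18 -2.7 -5 0;2 -19.4 -2.9 -5 0;2 -20 -3 -5 0;2 -20 -3 -5 0;2 -20 -3 -4.5 0;2 -20 -3 -3.5 0;2 -20 -3 -2.7 0;2 -20 -3 -2.5 0;2 -20 -3 -2.5 0"
}}

```text
time: 5.85
tcp_pos: [607.6, -20.4, 53.2]
orientation: [-0.434, -3.109, -0.0]
contact_force: [-0.2, -0.9, -1.1]
grip_width: 24.0
grip_force: 58.9
```

Run:
```python
from station import arm
from h import *
go(arm,(608.6,-20.5,43))
look(arm,'v3',45,8)
```

```text
5.85 [607.6 -20.4  53.2] w 24.0 F [-0.2 -0.9 -1.1] -> shift [-0.1   0.02  1.02]
crop origin 176 214 scale 8 tcp px [221.6 259.4]
```

View pics/v3.png

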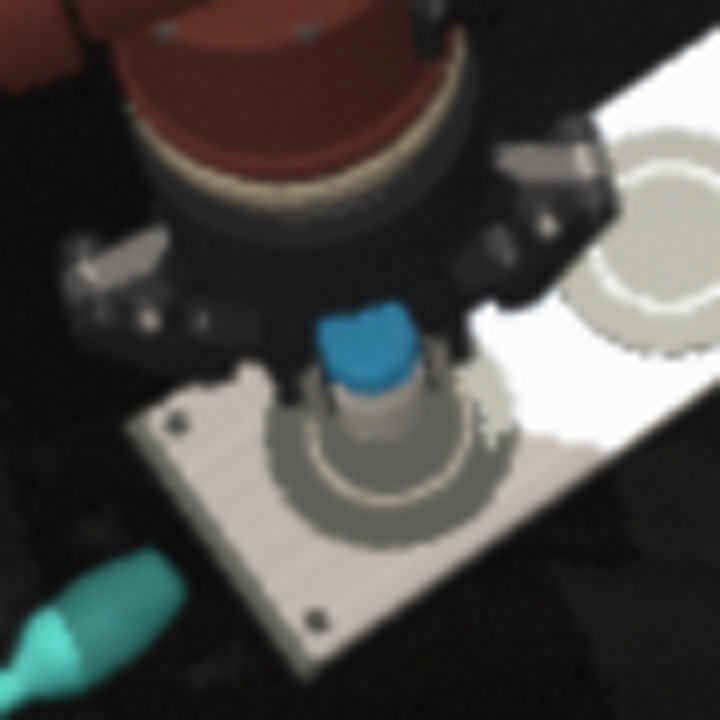

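Run:
```python
from station import arm
from h import *
s=arm.read_camera('side')
p=lambda *q:(proj(s,q)-[176,214])*8
print(p(607.6,-20.4,23.6),p(607.6,-20.4,13),p(617.6,-20.4,13),p(607.6,-10.4,13))
```

```text
[374.4 402.4] [377.6 416. ] [395.2 446.4] [411.2 397.6]
```

{"name": "play_rows", "arguments": {
  "plan": "2 -0.26 0.26 0 0;2 -0.26 0.26 0.4 0;2 -0.26 0.26 0.8 0;2 -0.26 0.26 1 0;2 -0.26 0.26 1.05 0;2 -0.26 0.26 1.05 0;2 -0.26 0.26 1.05 0"
}}

```text
time: 6.65
tcp_pos: [611.9, -19.0, 43.9]
orientation: [0.435, 3.111, -0.0]
contact_force: [-0.1, 0.3, 0.3]
grip_width: 24.1
grip_force: 58.9
```

{"name": "play_rows", "arguments": {
  "plan": "2 0 0 0.05 0;2 0 0 0.1 0;2 0 0 0.1 0"
}}

```text
time: 6.95
tcp_pos: [611.8, -18.9, 42.8]
orientation: [-0.435, -3.111, -0.0]
contact_force: [-0.9, -0.2, -0.5]
grip_width: 23.9
grip_force: 58.9
```

{"name": "play_rows", "arguments": {
  "plan": "2 0 0 0.05 0;2 0 0 0.1 0;2 0 0 0.1 0"
}}

```text
time: 7.25
tcp_pos: [612.5, -19.0, 42.7]
orientation: [0.435, 3.11, -0.0]
contact_force: [-1.3, -0.4, 4.3]
grip_width: 24.1
grip_force: 59.3
```

{"name": "play_rows", "arguments": {
  "plan": "2.6 0 0 0 0;3.2 0 0 0 0;4 0 0 0 0;5 0 0 0 0;5 0 0 0 0;5 0 0 -1 0;5 0 0 -3 0;6 0 0 -6 0;6 0 0 -9 0;6 0 0 -9 0"
}}

```text
time: 8.25
tcp_pos: [616.2, -19.5, 138.4]
orientation: [0.433, 3.1, -0.0]
contact_force: [1.2, 0.6, -0.4]
grip_width: 59.9
grip_force: 0.0
```

Run:
```python
from station import arm
from h import *
go(arm,(436,269,130))
look(arm,'v4',60,6)
```

```text
8.25 [616.2 -19.5 138.4] w 59.9 F [ 1.2  0.6 -0.4] -> shift [25.25 22.8   0.59]
crop origin 159 186 scale 6 tcp px [219.7 246.4]
```

View pics/v4.png

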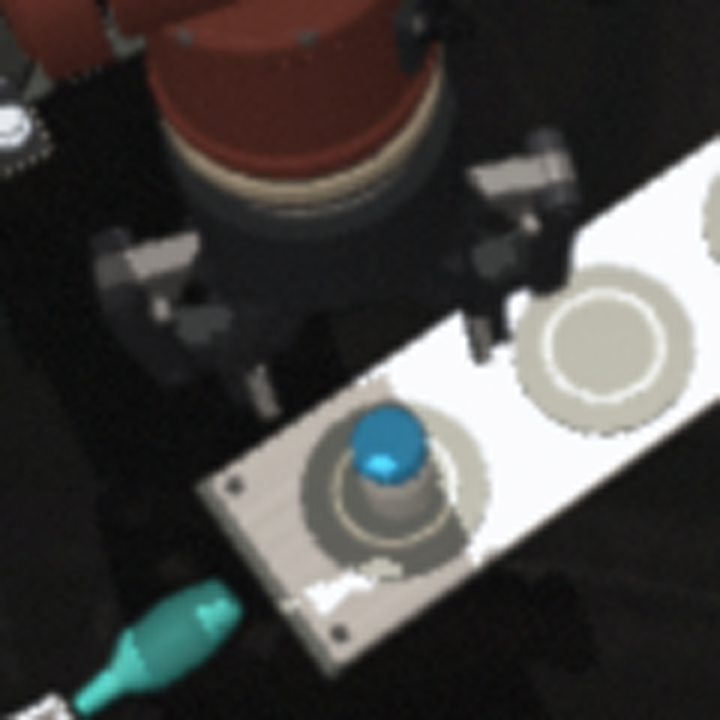

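{"name": "play_rows", "arguments": {
  "plan": "6 1.5 1.4 0 0;6 4.5 4.1 0 0;6 7.5 6.8 0 0;6 10.5 9.5 0 0;6 13.5 12.2 0 0;6 16.5 14.9 0 0;6 19.5 17.7 0 0;6 22 20 0 0;6 24 21.8 1 0;6 25.2 22.9 2 0;6 25.2 22.9 3 0;6 25.2 22.9 4 0;6 25.2 22.9 4.5 0;6 25.2 22.9 4.5 0;6 25.2 22.9 4.5 0"
}}

```text
time: 9.8
tcp_pos: [432.9, 269.8, 86.8]
orientation: [-0.437, -3.111, 0.0]
contact_force: [0.2, 0.3, -0.8]
grip_width: 60.2
grip_force: 0.0
```

Run:
```python
from station import arm
from h import *
go(arm,(436.5,269.5,49))
```

```text
9.8 [432.9 269.8  86.8] w 60.2 F [ 0.2  0.3 -0.8] -> shift [-0.36  0.07  3.78]
```

{"name": "play_rows", "arguments": {
  "plan": "6 -0.3 0.05 1 0;6 -0.35 0.05 2.5 0;6 -0.35 0.05 3.5 0;6 -0.35 0.05 3.8 0;6 -0.35 0.05 3.8 0;6 -0.35 0.05 3.8 0"
}}

```text
time: 10.4
tcp_pos: [436.2, 270.1, 49.1]
orientation: [0.435, 3.111, 0.0]
contact_force: [-0.7, -0.8, 0.2]
grip_width: 60.0
grip_force: 0.0
```

Run:
```python
from station import arm
from h import *
go(arm,(436.5,269.5,49))
look(arm,'v5',40,8)
```

```text
10.4 [436.2 270.1  49.1] w 60.0 F [-0.7 -0.8  0.2] -> shift [-0.05 -0.05  0.01]
crop origin 256 103 scale 8 tcp px [296.7 143.1]
```

View pics/v5.png

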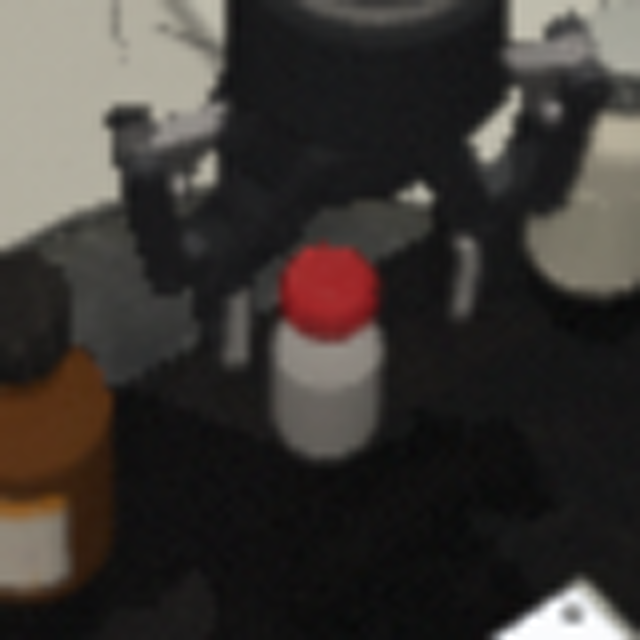

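Run:
```python
from station import arm
from h import *
s=arm.read_camera('side')
o=np.array([436.2,270.1,0.])
xt=np.array([-.962,.274,0]);yt=np.array([.274,.962,0])
p=lambda q:((proj(s,q)-[256,103]+.5)*8).round()
for z in (0,49,54,75): print(z,p(o+[0,0,z]),p(o+30*yt+[0,0,z]),p(o-30*yt+[0,0,z]),p(o+10*xt+[0,0,z]))
t=arm.read_camera('top')
for c,n in((s,'s'),(t,'t')):
    h=cv2.cvtColor(c['frame'],cv2.COLOR_RGB2HSV); m=((h[...,0]<5)|(h[...,0]>174))&(h[...,1]>170)&(h[...,2]>100)
    q=proj(c,o+[0,0,68]).astype(int);k=np.zeros_like(m);k[q[1]-14:q[1]+14,q[0]-14:q[0]+14]=1
    v,u=np.nonzero(m&k); print(n,len(u),u.mean(),v.mean(),u.min(),u.max(),v.min(),v.max(),onplane(c,(u.mean(),v.mean()),70))
```

```text
0 [320. 418.] [413. 398.] [226. 438.] [311. 392.]
49 [329. 326.] [426. 305.] [232. 346.] [319. 299.]
54 [330. 316.] [426. 295.] [232. 336.] [321. 289.]
75 [334. 274.] [432. 253.] [234. 294.] [324. 246.]
s 101 296.54455445544556 138.88118811881188 291 302 134 144 [437.8 267.5  70. ]<stdin>:12: RuntimeWarning: Mean of empty slice.
  ret = ret.dtype.type(ret / rcount)
Traceback (most recent call last):
ValueError: zero-size array to reduction operation minimum which has no identity
```

{"name": "play_rows", "arguments": {
  "plan": "6 0 -0.15 0 0;5.5 -0.1 -0.3 0 0;4.2 -0.1 -0.3 0 0;3.6 -0.1 -0.3 0 0;3.3 -0.1 -0.3 0 0;3 -0.1 -0.3 0 0;2.6 -0.1 -0.3 0 0;2.2 -0.1 -0.3 0 0;2.2 -0.1 -0.3 0 0;2.2 -0.1 -0.3 0 0;2.2 -0.1 -0.3 0 0;2.2 -0.1 -0.3 0 0"
}}

```text
time: 11.75
tcp_pos: [436.2, 266.9, 49.0]
orientation: [0.435, 3.111, 0.001]
contact_force: [0.2, -0.3, 3.4]
grip_width: 26.3
grip_force: 58.9
```

Run:
```python
from station import arm
from h import *
go(arm,(601,72,64))
```

```text
11.75 [436.2 266.9  49. ] w 26.3 F [ 0.2 -0.3  3.4] -> shift [-21.19 -14.23  -1.49]
```

{"name": "play_rows", "arguments": {
  "plan": "2.2 0 0 -1 0;2.2 0 0 -3 0;2.2 0 0 -5 0;2.2 -1 -0.7 -5 0;2.2 -3 -2 -5 0;2.2 -5 -3.4 -5 0;2.2 -7.5 -5 -5 0;2.2 -10 -6.7 -5 0;2.2 -12.5 -8.4 -5 0;2.2 -15 -10.1 -5 0;2.2 -17.5 -11.8 -5 0;2.2 -19.5 -13.1 -5 0;2.2 -20.7 -13.9 -5 0;2.2 -21.2 -14.2 -5 0;2.2 -21.2 -14.2 -4.5 0;2.2 -21.2 -14.2 -3.5 0;2.2 -21.2 -14.2 -2.5 0;2.2 -21.2 -14.2 -2.1 0;2.2 -21.2 -14.2 -2.1 0;2.2 -21.2 -14.2 -2.1 0"
}}

```text
time: 13.75
tcp_pos: [600.6, 72.5, 69.6]
orientation: [-0.434, -3.111, 0.0]
contact_force: [0.2, 0.1, -1.1]
grip_width: 26.5
grip_force: 59.0
```

Run:
```python
from station import arm
from h import *
go(arm,(601,72,62))
look(arm,'v6',45,8)
```

```text
13.75 [600.6  72.5  69.6] w 26.5 F [ 0.2  0.1 -1.1] -> shift [-0.05 -0.04  0.76]
crop origin 213 187 scale 8 tcp px [258.8 232.6]
```

View pics/v6.png

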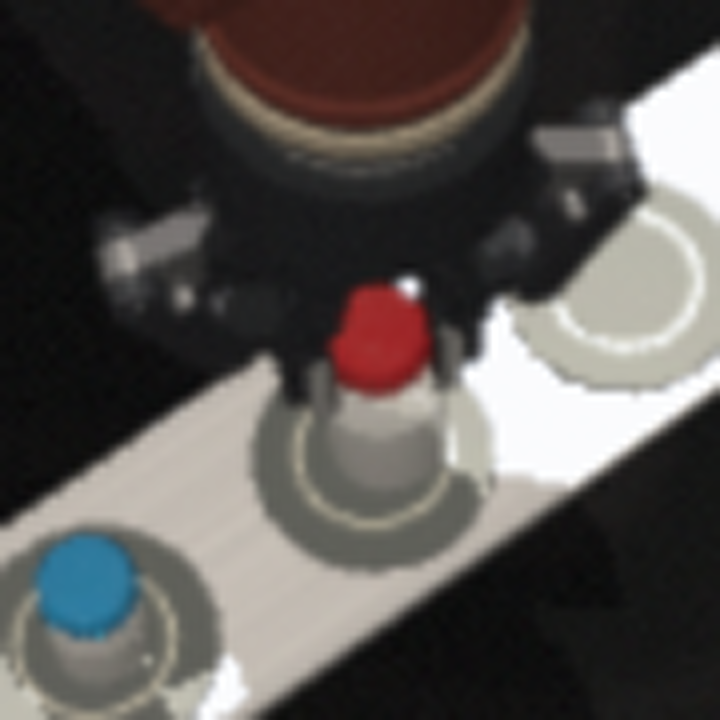

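{"name": "play_rows", "arguments": {
  "plan": "2.2 0.17 -0.28 0 0;2.2 0.17 -0.28 0.3 0;2.2 0.17 -0.28 0.6 0;2.2 0.17 -0.28 0.75 0;2.2 0.17 -0.28 0.75 0;2.2 0.17 -0.28 0.75 0"
}}

```text
time: 14.4
tcp_pos: [598.4, 69.9, 62.2]
orientation: [-0.435, -3.111, -0.0]
contact_force: [-0.7, -0.6, -1.4]
grip_width: 26.1
grip_force: 59.0
```

{"name": "play_rows", "arguments": {
  "plan": "2.2 0 0 0.05 0;2.2 0 0 0.1 0;2.2 0 0 0.1 0"
}}

```text
time: 14.7
tcp_pos: [599.0, 69.8, 62.1]
orientation: [0.435, 3.11, -0.0]
contact_force: [-1.4, -0.7, 4.3]
grip_width: 26.4
grip_force: 59.4
```

Contact. Release and rise.

{"name": "play_rows", "arguments": {
  "plan": "2.8 0 0 0 0;3.4 0 0 0 0;4.2 0 0 0 0;5 0 0 0 0;5 0 0 0 0;5 0 0 -1 0;5 0 0 -3 0;6 0 0 -6 0;6 0 0 -9 0;6 0 0 -9 0;6 0 0 -9 0"
}}

```text
time: 15.8
tcp_pos: [599.5, 69.9, 153.1]
orientation: [0.434, 3.108, 0.001]
contact_force: [0.7, 0.0, -0.4]
grip_width: 59.9
grip_force: 0.0
```

Run:
```python
from station import arm
from h import *
go(arm,(420,382,150))
```

```text
15.8 [599.5  69.9 153.1] w 59.9 F [ 0.7  0.  -0.4] -> shift [25.82 25.09  0.26]
```

{"name": "play_rows", "arguments": {
  "plan": "6 1.5 1.5 0 0;6 4.5 4.4 0 0;6 7.5 7.3 0 0;6 10.5 10.2 0 0;6 13.5 13.1 0 0;6 16.5 16 0 0;6 19.5 18.9 0 0;6 22 21.3 0 0;6 24 23.2 0 0;6 25.3 24.5 1 0;6 25.8 25 2 0;6 25.8 25 3 0;6 25.8 25 4 0;6 25.8 25 4.3 0;6 25.8 25 4.3 0;6 25.8 25 4.3 0"
}}

```text
time: 17.4
tcp_pos: [419.6, 380.6, 108.5]
orientation: [0.437, 3.111, 0.0]
contact_force: [0.7, 0.5, 0.8]
grip_width: 59.8
grip_force: 0.0
```

```bash
cat >> h.py <<'E'
def predict(arm,k=8,h=45,w=60):
    "crop pixels where the open finger tips' camera-side edges should appear"
    s=arm.read_camera('side'); S=arm.sense();o=S['tcp_pos'];M=R.from_rotvec(S['orientation']).as_matrix()
    q=proj(s,o).astype(int);off=np.maximum(q-h,0)
    for sg in(1,-1): print('tip',((proj(s,o+sg*w/2*M[:,1]-11*M[:,0]+[0,0,4])-off+.5)*k).round())
E
python3 - <<'E'
from station import arm
from h import *
go(arm,(420,380.5,72))
look(arm,'v7',45,8); predict(arm)
E
```

```text
17.4 [419.6 380.6 108.5] w 59.8 F [0.7 0.5 0.8] -> shift [-0.04  0.    3.65]
crop origin 289 58 scale 8 tcp px [334.4 103.7]
tip [479. 368.]
tip [283. 408.]
```

View pics/v7.png

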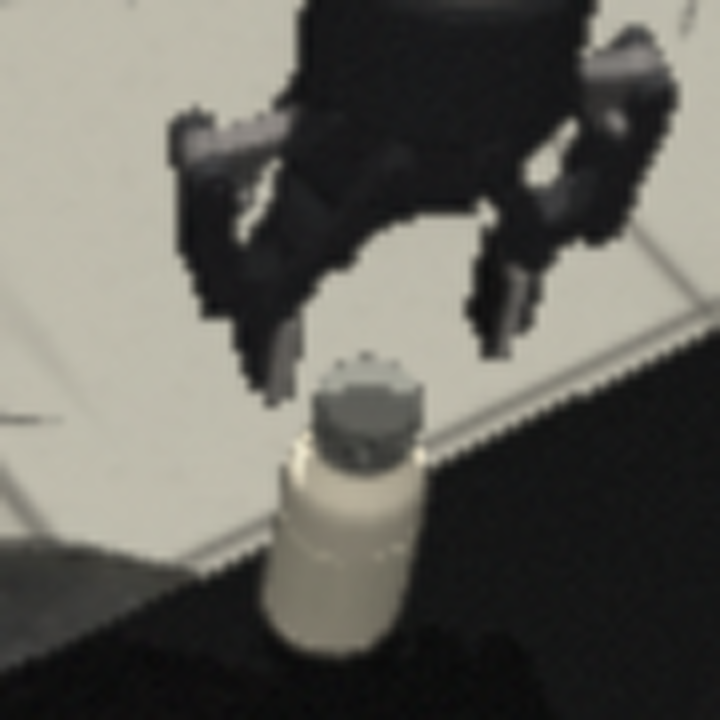

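{"name": "play_rows", "arguments": {
  "plan": "6 0 -0.3 0.5 0;6 0 -0.3 1.5 0;6 0 -0.3 2.5 0;6 0 -0.3 3.4 0;6 0 -0.3 3.6 0;6 0 -0.3 3.6 0;5 0 -0.3 3.6 0;4.2 0 -0.3 3.6 0"
}}

```text
time: 18.3
tcp_pos: [418.5, 378.5, 72.8]
orientation: [0.435, 3.111, 0.001]
contact_force: [-0.5, 0.2, 0.4]
grip_width: 42.1
grip_force: 0.0
```

Run:
```python
from station import arm
from h import *
go(arm,(420,378,72))
look(arm,'v8',40,8)
```

```text
18.3 [418.5 378.5  72.8] w 42.1 F [-0.5  0.2  0.4] -> shift [-0.16 -0.01  0.08]
crop origin 291 73 scale 8 tcp px [331.3 113.6]
```

View pics/v8.png

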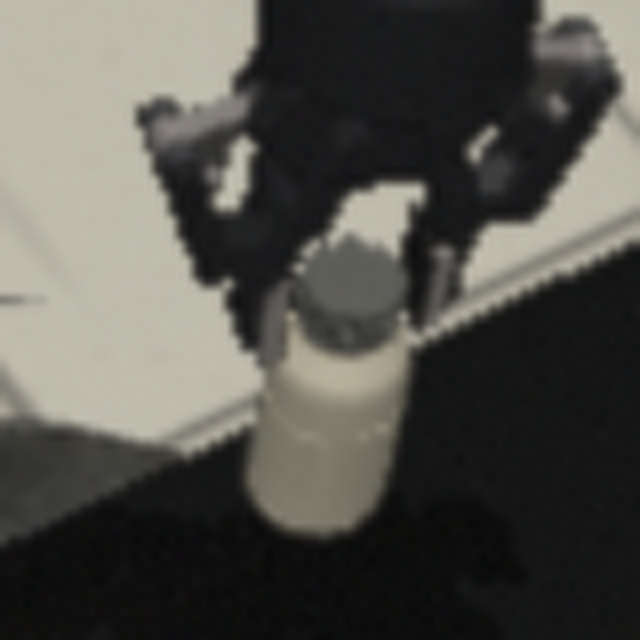

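{"name": "play_rows", "arguments": {
  "plan": "3.8 -0.1 0 0 0;3.4 -0.1 0 0 0;3.1 -0.1 0 0 0;2.8 -0.1 0 0 0;2.5 -0.1 0 0 0;2.5 -0.1 0 0 0;2.5 -0.1 0 0 0;2.5 -0.1 0 0 0;2.5 -0.1 0 0 0"
}}

```text
time: 19.25
tcp_pos: [420.1, 379.0, 73.5]
orientation: [0.435, 3.109, 0.004]
contact_force: [0.6, 2.3, 5.0]
grip_width: 29.1
grip_force: 57.5
```

Run:
```python
from station import arm
from h import *
go(arm,(590,157,85.5))
```

```text
19.25 [420.1 379.   73.5] w 29.1 F [0.6 2.3 5. ] -> shift [-22.43 -16.68  -1.21]
```

{"name": "play_rows", "arguments": {
  "plan": "2.5 0 0 -1 0;2.5 0 0 -3 0;2.5 0 0 -5 0;2.5 -1 -0.7 -5 0;2.5 -3 -2.2 -5 0;2.5 -5.5 -4.1 -5 0;2.5 -8 -5.9 -5 0;2.5 -10.5 -7.8 -5 0;2.5 -13 -9.7 -5 0;2.5 -15.5 -11.5 -5 0;2.5 -18 -13.4 -5 0;2.5 -20 -14.9 -5 0;2.5 -21.5 -16 -5 0;2.5 -22.2 -16.6 -5 0;2.5 -22.4 -16.7 -4.5 0;2.5 -22.4 -16.7 -3.5 0;2.5 -22.4 -16.7 -2.5 0;2.5 -22.4 -16.7 -2.1 0;2.5 -22.4 -16.7 -2.1 0;2.5 -22.4 -16.7 -2.1 0"
}}

```text
time: 21.25
tcp_pos: [588.3, 156.3, 93.1]
orientation: [-0.434, -3.111, 0.0]
contact_force: [0.2, 0.1, -0.8]
grip_width: 29.0
grip_force: 57.9
```

Run:
```python
from station import arm
from h import *
go(arm,(590,157,86))
look(arm,'v9',45,8)
```

```text
21.25 [588.3 156.3  93.1] w 29.0 F [ 0.2  0.1 -0.8] -> shift [-0.14  0.11  0.71]
crop origin 245 159 scale 8 tcp px [290.4 204.9]
```

View pics/v9.png

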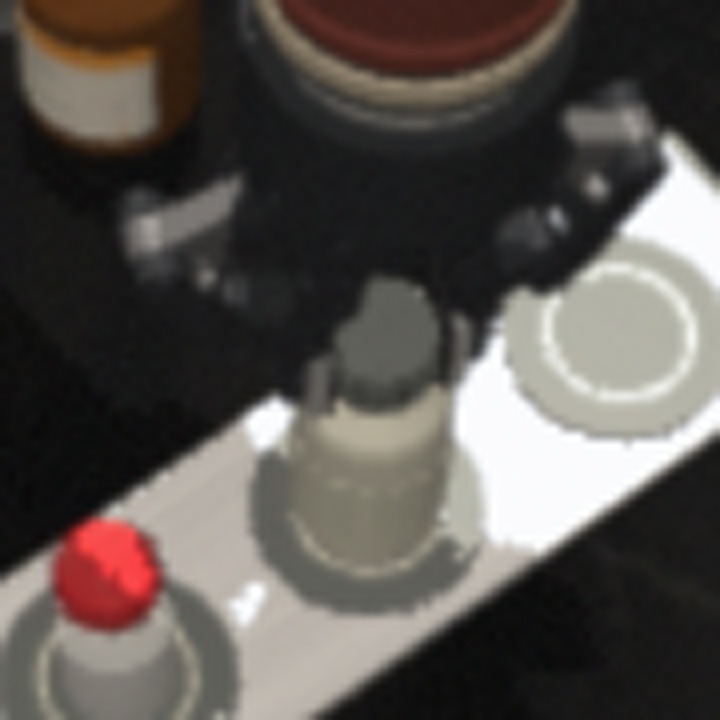

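{"name": "play_rows", "arguments": {
  "plan": "2.5 0.1 0 0.3 0;2.5 0.1 0 0.55 0;2.5 0.1 0 0.65 0;2.5 0.1 0 0.7 0;2.5 0.1 0 0.7 0"
}}

```text
time: 21.8
tcp_pos: [587.7, 156.1, 86.5]
orientation: [-0.435, -3.111, -0.0]
contact_force: [0.4, 0.7, 0.6]
grip_width: 29.2
grip_force: 58.1
```

{"name": "play_rows", "arguments": {
  "plan": "2.5 0 0 0.05 0;2.5 0 0 0.1 0;2.5 0 0 0.1 0"
}}

```text
time: 22.1
tcp_pos: [588.1, 156.1, 86.5]
orientation: [0.435, 3.111, -0.0]
contact_force: [-2.7, -0.1, 4.9]
grip_width: 28.6
grip_force: 58.8
```

{"name": "play_rows", "arguments": {
  "plan": "3.2 0 0 0 0;3.8 0 0 0 0;4.5 0 0 0 0;5 0 0 0 0;5 0 0 0 0;5 0 0 -1 0;5 0 0 -3 0;6 0 0 -6 0;6.5 0 0 -8 0;6.5 0 0 -8 0;6.5 0 0 -8 0"
}}

```text
time: 23.2
tcp_pos: [588.0, 156.2, 165.9]
orientation: [0.435, 3.11, 0.001]
contact_force: [-0.4, 0.1, -0.4]
grip_width: 65.1
grip_force: 0.0
```

Run:
```python
from station import arm
from h import *
go(arm,(425,167.5,140))
```

```text
23.2 [588.  156.2 165.9] w 65.1 F [-0.4  0.1 -0.4] -> shift [15.99 -3.38  2.57]
```

Hover, then descend to z≈97 with a part-closed jaw and look.

{"name": "play_rows", "arguments": {
  "plan": "6.5 1.5 -0.3 0 0;6.5 4.5 -1 0 0;6.5 7.5 -1.6 0 0;6.5 10.5 -2.2 0 0;6.5 13 -2.8 0 0;6.5 15 -3.2 0 0;6.5 16 -3.4 1 0;6.5 16 -3.4 2.6 0;6.5 16 -3.4 4 0;6.5 16 -3.4 5.5 0;6.5 16 -3.4 6.6 0;6.5 16 -3.4 6.9 0;5.5 16 -3.4 6.9 0;4.8 16 -3.4 6.9 0;4.8 16 -3.4 6.9 0"
}}

```text
time: 24.7
tcp_pos: [425.4, 167.4, 97.1]
orientation: [0.435, 3.11, 0.001]
contact_force: [0.9, 0.6, -0.0]
grip_width: 48.4
grip_force: 0.0
```

Run:
```python
from station import arm
from h import *
go(arm,(425,167.5,96))
look(arm,'v10',40,8)
```

```text
24.7 [425.4 167.4  97.1] w 48.4 F [ 0.9  0.6 -0. ] -> shift [ 0.04 -0.    0.11]
crop origin 216 106 scale 8 tcp px [256.4 146.1]
```

View pics/v10.png

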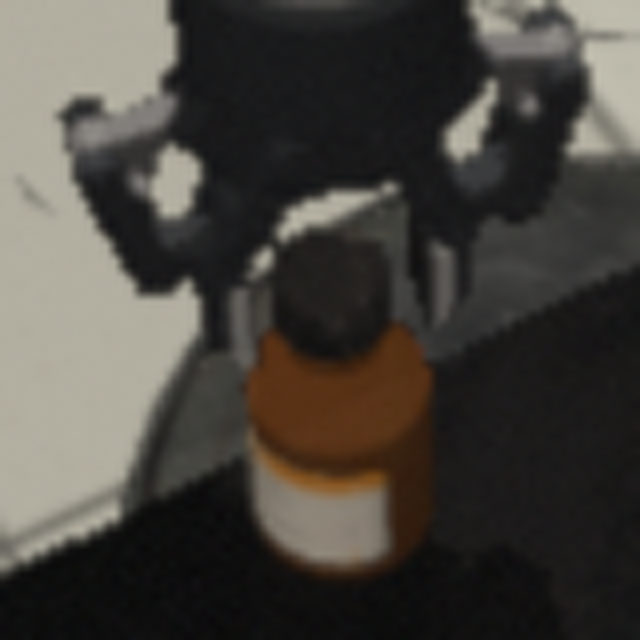

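{"name": "play_rows", "arguments": {
  "plan": "4.2 0 0 0 0;3.8 0 0 0 0;3.5 0 0 0 0;3.2 0 0 0 0;2.9 0 0 0 0;2.9 0 0 0 0;2.9 0 0 0 0;2.9 0 0 0 0;2.9 0 0 0 0"
}}

```text
time: 25.65
tcp_pos: [425.0, 167.3, 96.8]
orientation: [0.435, 3.111, 0.0]
contact_force: [-1.0, -2.1, 5.0]
grip_width: 32.4
grip_force: 59.4
```

Run:
```python
from station import arm
from h import *
go(arm,(579,248,109.5))
```

```text
25.65 [425.  167.3  96.8] w 32.4 F [-1.  -2.1  5. ] -> shift [-12.6   11.98  -1.25]
```

{"name": "play_rows", "arguments": {
  "plan": "2.9 0 0 -0.5 0;2.9 0 0 -2 0;2.9 0 0 -4 0;2.9 0 0 -5 0;2.9 -0.7 0.7 -5 0;2.9 -2 2 -5 0;2.9 -3.6 3.4 -5 0;2.9 -5.2 4.9 -5 0;2.9 -6.8 6.4 -5 0;2.9 -8.4 7.9 -5 0;2.9 -10 9.4 -5 0;2.9 -11.4 10.8 -5 0;2.9 -12.3 11.7 -5 0;2.9 -12.6 12 -4.8 0;2.9 -12.6 12 -4 0;2.9 -12.6 12 -3 0;2.9 -12.6 12 -2.3 0;2.9 -12.6 12 -2 0;2.9 -12.6 12 -2 0;2.9 -12.6 12 -2 0"
}}

```text
time: 27.65
tcp_pos: [578.6, 248.1, 116.5]
orientation: [0.435, 3.111, 0.0]
contact_force: [-0.0, -0.3, -1.2]
grip_width: 32.5
grip_force: 59.9
```

Run:
```python
from station import arm
from h import *
go(arm,(579,248,109.5))
look(arm,'v11',50,7)
```

```text
27.65 [578.6 248.1 116.5] w 32.5 F [-0.  -0.3 -1.2] -> shift [-0.04 -0.    0.7 ]
crop origin 275 126 scale 7 tcp px [325.5 176.7]
```

View pics/v11.png

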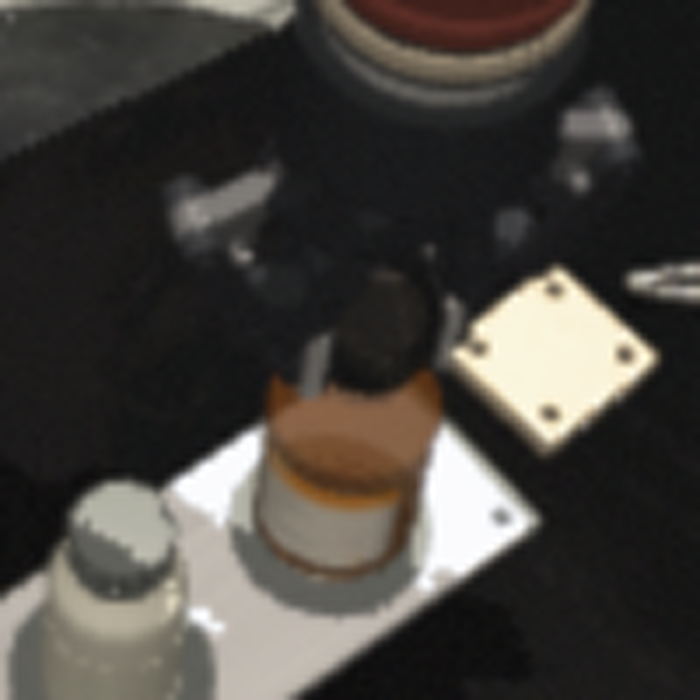

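{"name": "play_rows", "arguments": {
  "plan": "2.9 -0.1 -0.12 0.1 0;2.9 -0.1 -0.12 0.4 0;2.9 -0.1 -0.12 0.6 0;2.9 -0.1 -0.12 0.68 0;2.9 -0.1 -0.12 0.72 0;2.9 -0.1 -0.12 0.72 0"
}}

```text
time: 28.3
tcp_pos: [579.7, 246.6, 110.0]
orientation: [0.435, 3.11, -0.0]
contact_force: [-1.2, -1.1, 3.0]
grip_width: 32.4
grip_force: 60.4
```

{"name": "play_rows", "arguments": {
  "plan": "3.4 0 0 0 0;3.9 0 0 0 0;4.6 0 0 0 0;5.2 0 0 0 0;5.2 0 0 0 0;5.2 0 0 -1 0;5.2 0 0 -3 0;6 0 0 -6 0;6 0 0 -10 0;6 4 0 -12 0;6 9 0 -12 0;6 14 0 -12 0;6 18 0 -12 0;6 20 0 -12 0;6 20 0 -12 0;6 20 0 -12 0"
}}

```text
time: 29.9
tcp_pos: [387.9, 301.8, 229.9]
orientation: [0.434, 3.109, 0.001]
contact_force: [-1.0, -0.4, 0.1]
grip_width: 60.0
grip_force: 0.0
```

Run:
```python
from station import arm
from h import *
t=arm.read_camera('top');s=arm.read_camera('side')
a=cv2.resize(t['frame'][130:240,140:440],(800,293),interpolation=cv2.INTER_CUBIC)
b=cv2.resize(s['frame'][130:305,170:370],(343,300),interpolation=cv2.INTER_CUBIC)
o=np.zeros((594,800,3),np.uint8);o[:293]=a;o[294:,:343]=b
cv2.imwrite('pics/end.png',o[:,:,::-1]);print(arm.sense()['contact_force'])
```

```text
[0.44423255 0.38161846 0.24367979]
```

View pics/end.png

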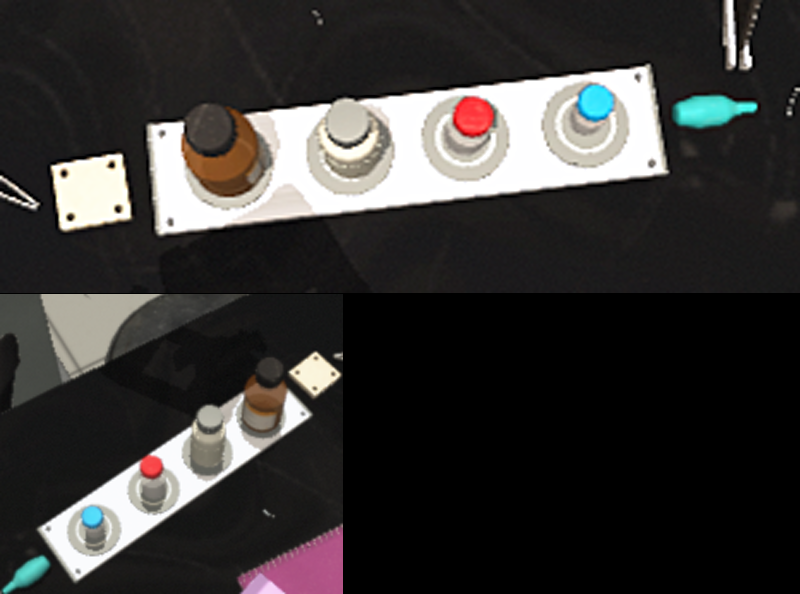

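Run:
```python
from station import arm
from h import *
t=arm.read_camera('top')
q=lambda u,v:(139.5+(u+.5)/2.667,129.5+(v+.5)/2.664)
for n,c,z,p in(('vial',(596,101),69,(586,124)),('red',(473,115),88,(467,137)),('mid',(349,120),113,(350,152)),('brown',(210,128),138,(229,167))):
    A,P=onplane(t,q(*c),z),onplane(t,q(*p),13);print(n,A,P,(A-P)[:2])
```

```text
vial [609.3 -20.7  69. ] [605.9 -22.1  13. ] [3.4 1.4]
red [595.2  68.4  88. ] [596.6  67.9  13. ] [-1.4  0.5]
mid [586.4 153.7 113. ] [585.9 155.9  13. ] [ 0.5 -2.2]
brown [575.8 243.4 138. ] [575.2 246.5  13. ] [ 0.6 -3.1]
```

All four are within about 4 mm of centre; handing in.

```bash
python3 -c "
from station import arm
print(arm.job_done())"
```

```text
the job is handed in; nothing more can be done
None
```

The job is handed in: all four bottles stand released on their pads in height order, shortest next to the turquoise bulb and tallest next to the wooden plate. Each is within about 4 mm of its pad's centre by the top camera, the bulb and plate look undisturbed in the final picture, and it took about 30 s of the 96 s allowed; no verdict came back.

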